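Hold a shelf offcut in the sawing jig against fence, end stop and bed

TASK

Get the shelf offcut ready for sawing in the wooden jig on the worktop. First slide the jig's steel bolt fully home into its hole in the fence, so that its rod becomes the end stop; then lay the offcut flat on the jig's bed with one long edge flush along the fence and its left end butted against the rod, and with the fingers press it firmly, in one diagonal push, against the fence and down onto the bed together. Finish while still holding that push, and leave the tin, the spice jar and the orange mug where they stand.

Things in the scene. Friction and masses are not known exactly. Their poses are not given: they have to be found in the camera images.
- jig_corner (a point): Corner the offcut goes into: where the fence's front face, the plane of the right-hand side of the bolt's rod (once home) and the top of the bed (18 mm above the worktop) meet. Axes of the jig: x away from the robot, square to the fence; y left along the fence; z up. The jig stands fast. An offcut lying home has its centre 38 mm towards -x and 65 mm towards -y of this point.
- jig_bed: Flat light wooden bed of the sawing jig, 280 mm (x) by 260 mm (y), top 18 mm above the worktop, on rubber feet; it does not move. Origin on the worktop under its centre; x towards the fence, y left along it. The fence face is 116 mm towards +x of the origin, the bolt's axis 105 mm towards +y.
- jig_fence: Wooden fence along the far edge of the bed, 28 mm high above the bed, 24 mm thick, with a 3 mm saw cut 107 to 111 mm right of the corner and the bolt's hole just left of the corner. Same origin and axes as the bed. The offcut slides easily on bed and fence (smooth waxed wood, friction about 0.3).
- bolt (a joint): Steel bolt at the left of the jig, in a U-shaped track 20 mm high, 154 mm long, ending 94 mm short of the fence (its rails stand out 4 mm past the rod). In m: 0 drawn back towards the robot, 0.104 fully home (hard stop), its tip 14 mm deep in the fence hole. Slides along the jig's +x, about 2 N friction, stays where left. Rod 12 mm thick, axis 11 mm above the bed, crosses the open bed when home.
- bolt_knob (a point): Centre of the bolt's upright round steel knob, 16 mm in diameter and 32 mm tall; this point is 40 mm above the bed, 58 mm above the worktop. It moves with the bolt; fully home it is 114 mm from the fence face.
- offcut_mid (a point): Centre of the loose wooden offcut, half-way up its 48 mm height. Section: an upside-down T, a flat board 76 mm (its x) by 130 mm (its y), 18 mm thick, with a batten 18 mm wide (x) and 30 mm high along the middle of its top (y), leaving 29 mm ledges. Starts flat on the worktop right of the jig, batten up; the same either way round. Mass 0.18 to 0.35 kg.
- offcut: The same offcut; origin at the centre of its underside, axes as above, z up.
- tin: A low round food tin, 86 mm across and 40 mm high, standing behind the offcut; origin at the centre of its underside. Leave it alone.
- spice_jar: A small glass spice jar with a green cap, 46 mm across and 106 mm high, standing behind and to the right of the offcut; origin at the centre of its underside. Leave it alone.
- orange_mug: An orange mug, about 81 x 113 mm and 101 mm high, to the left of the jig; origin under its centre. Leave it alone.

How it is judged:
On the way, in this order (a step that is already met when the one before it is completed fails the run):
1. the bolt is fully home in the fence while the offcut is still off the corner (value of joint bolt above 0.098 m and horizontal distance between offcut_mid and jig_corner above 0.12 m), for 0.2 s.
2. the offcut lies flat on the bed, flush along the fence and butted against the rod (x of offcut_mid in the frame of jig_corner above -0.042 m and y of offcut_mid in the frame of jig_corner between -0.07 and -0.061 m and height (world z) of offcut below 0.021 m and angle between offcut's own z axis and vertical below 0.05 rad and angle between the y axis of offcut and the y axis of jig_corner, either way round below 0.04 rad), for 0.2 s.
At the end, for the whole second after the job is handed in: Bolt home within 6 mm; offcut at rest, flat on the bed (3 mm, 0.05 rad), along the fence (4 mm, 0.04 rad), left end within 5 mm of the rod; the fingers, still on it, press it against the fence with over 3 N and it bears on the bed with over 6 N (it weighs at most 3.5 N) (all of step 2 and value of joint bolt above 0.098 m and x of offcut_mid in the frame of jig_corner below -0.034 m and height (world z) of offcut above 0.014 m and contact force between offcut and jig_fence above 3 N and contact force between offcut and jig_bed above 6 N and contact force between the fingers and offcut above 3 N and linear speed of offcut below 0.02 m/s); the arm keeps its last pose, push and grip.
It fails at once if the tin is moved (distance of tin from where it was at the start of the episode above 0.03 m).
It fails at once if the spice jar is moved (distance of spice_jar from where it was at the start of the episode above 0.03 m).
It fails at once if the orange mug is moved (distance of orange_mug from where it was at the start of the episode above 0.03 m).
It also fails if it takes over 58 s, if anything falls off the work surface, if the arm or the gripper's body presses on something with over 40 N, if the wrist force passes 120 N, or if a joint passes its speed limit or range.

ROBOT

A 6-joint arm with a two-finger parallel gripper is mounted at the origin on a cart in front of the work surface, level with it; the furniture and walls round the work are solid. World frame = base frame: x ahead of the robot, y to its left, z up, the work surface at z = 0. Lengths are in m, angles in rad, forces in N, time in s.
With the tool pointing down it reaches from about 0.3 to 0.825 m from the base axis. Payload 5.4 kg.
Tool frame: the origin (TCP) lies between the finger pads; the fingertips stand 14 mm ahead of it and the grasp point (between the pads) lies 5 mm behind it; y points along the fingers, x is the direction in which the jaws open and shut, and the axes are right-handed (so a half turn about y gives the same grasp; the last joint's range is limited). The gripper opens to 92 mm and grips with 3 to 60 N. Pads are 20 mm wide; open, the fingers measure 128 mm over their backs; the gripper's body (75 mm by 189 mm) begins 69 mm behind the grasp point.
Start: joints at [1.091, 0.158, 1.597, -0, 1.386, -0.21], TCP at [0.153, 0.554, 0.2] pointing down, gripper open.
Joint ranges: [-2.91, 2.91], [-0.94, 2.29], [0.18, 2.7], [-1.29, 4.43], [0.17, 2.64], [-3, 3]. Speed limits (rad/s): [2.57, 2.57, 3.14, 3.14, 3.14, 3.14].

INTERFACE

Orientations are given as a rotation vector (axis times angle).
In Python, from plant import bot gives the robot as it stands.
- The arm moves only by the shell command python3 -m pendant 'ROWS'. ROWS is JSON, a list of rows, each an object with "slide": the shift along the tool's x, y, z in m, a list of three; "delta_rot": the turn, a rotation vector about the tool's x, y, z in degrees, a list of three; "grip": the opening, from -1 (shut) to 1 (fully open). In form: [{"slide": [dx, dy, dz], "delta_rot": [wx, wy, wz], "grip": grip}, ...]. A call has 1 to 12 rows; each row shifts and turns the pose as measured when the row begins, along the tool's axes as they then stand; what a row does not reach is not made up. A row lasts 1/12 s, in which the tool goes at most 41.7 mm and 7.16 degrees, less where a joint would pass 70% of its speed; a pose out of reach is approached as far as the arm can. A call is refused whole if a number of a shift passes 0.0417 or a number of a turn 7.16, either way. A call with a gripper value outside its range is refused whole. The fingers move at their own pace and stop on an object; the grip force is fixed at half the most. Time passes only in rows, so rows that do not move let the fingers close. It gives the time, the measured TCP pose, the force and the opening at its end, in the units of the state.
- bot.sense(): the state, without advancing time (a new reading comes with each control period).
- bot.camera(name): name is "scene" or "top" or "wrist"; returns the picture (400x640x3 uint8, red, green, blue); there is no depth.
- bot.camera_info(name): a dict with "fx", "fy", "cx", "cy" (pixels), "T" (4x4, takes a point from camera to world coordinates); the wrist camera has in their place "T_tool_cam" (4x4, takes a point from camera to tool coordinates, whose origin is the TCP and whose axes are the tool frame's). Camera axes: x right, y up, looking along -z (the intrinsics and any distortion apply to the point x, -y, -z); pixel columns grow to the right and rows downward; lengths in m; the calibration is good to about 2 mm. A picture is of the moment at which its call begins: read the wrist's pose just before it. camera_info takes no time and is no camera call.
- bot.finish_job(): hands the job in, once; it reports no verdict.
Trained networks look in the newest picture that a camera, given by its name, has taken for a name from the list of things; names that differ only in an ending like _2 or _b are one class to them, and where a whole thing is asked for, a point or a joint stands for the part that bears it (a point fixed in the world has none). Each returns a list of dicts, best first, with "score" (0 to 1); they miss things now and then, are a little off and sometimes report something else, mostly with a low value. They report only what shows in the picture. A call takes as long as a camera call.
- bot.boxes_of(thing, camera): "rect" ([left, top, right, bottom] in pixels, round what is visible of it).
- bot.regions_of(thing, camera): "region" (400x640 bool, what is visible of it) and "rect" ([left, top, right, bottom] in pixels, round what is visible of it).
The state is a dict: "time": time; "joint_pos": joint angles; "joint_velocities": joint speeds; "joint_torque": joint torques, N m; "position": TCP position; "ee_rot": TCP orientation; "wrist_force": force on the tool from outside, world axes, zero at the start; "moment": the same for the moment, N m; "width": finger opening in m.
Only numpy, scipy, OpenCV 4.12 (cv2) and the standard library are available. Lean on these libraries where they do the work, as an engineer would, in place of code of your own. Each camera call takes 0.05 s, during which the arm holds its last target.

## Working session

There is one attempt and no reset: what is moved stays moved. The work goes in short steps, Python scripts to look and compute and a shell command to move; the robot and the scene stay as the last step left them, time stands still between calls to the robot, and variables do not carry over. Pictures are saved under pics/ and viewed, and the job is handed in when it is done.

```bash
ls; mkdir -p pics; python3 - <<'E'
from plant import bot
import cv2
s=bot.sense();print({k:s[k] for k in s})
for c in ['scene','top']:
    im=bot.camera(c);cv2.imwrite(f'pics/{c}0.png',im[:,:,::-1]);print(c,bot.camera_info(c))
print(bot.camera_info('wrist'))
E
```

```text
pics
{'time': 0.0, 'joint_pos': array([ 1.09089180e+00,  1.59050500e-01,  1.59822306e+00,  1.11885369e-05,
        1.38615825e+00, -2.10109182e-01]), 'joint_velocities': array([ 4.30027037e-04, -4.26260532e-05, -1.27417022e-03, -1.09018612e-03,
       -1.42627202e-03, -4.74334539e-04]), 'joint_torque': array([-4.45506885e-04, -3.85568082e+01, -3.22107232e+01,  7.00936024e-02,
        3.78144078e-02, -1.23095001e-04]), 'position': array([0.15297758, 0.55361453, 0.19892271]), 'ee_rot': array([-1.32562478, -1.0069116 ,  1.00968943]), 'wrist_force': array([ 0.17240853,  0.8595859 , -0.12131127]), 'moment': array([-0.06873042,  0.00174157,  0.00751647]), 'width': 0.09182688620714986}
scene {'fx': 364.37179899587187, 'fy': 364.37179899587187, 'cx': 322.57488416999496, 'cy': 202.341674926414, 'T': array([[ 0.58272188,  0.60228279, -0.54561035, -0.06837109],
       [-0.81266945,  0.43030201, -0.39294852, -0.44604527],
       [-0.0018889 ,  0.67238057,  0.74020322,  0.92484356],
       [ 0.        ,  0.        ,  0.        ,  1.        ]])}
top {'fx': 366.9953862370035, 'fy': 366.9953862370035, 'cx': 316.9950938035716, 'cy': 201.0415304726286, 'T': array([[ 0.00760834,  0.99660039, -0.08203521,  0.50200126],
       [-0.99964694,  0.0096688 ,  0.02474879,  0.04153605],
       [ 0.02545784,  0.08181795,  0.9963221 ,  1.07212417],
       [ 0.        ,  0.        ,  0.        ,  1.        ]])}
{'fx': 306.8910041026516, 'fy': 306.8910041026516, 'cx': 313.1347560890683, 'cy': 198.7449527968176, 'T_tool_cam': array([[ 9.99999535e-01,  7.22899990e-04,  6.38256820e-04,
        -3.72731753e-04],
       [ 4.06626370e-04,  2.84050773e-01, -9.58809154e-01,
        -1.85688992e-01],
       [-8.74420470e-04,  9.58808967e-01,  2.84050347e-01,
         7.98719029e-02],
       [ 0.00000000e+00,  0.00000000e+00,  0.00000000e+00,
         1.00000000e+00]])}
```

View pics/top0.png

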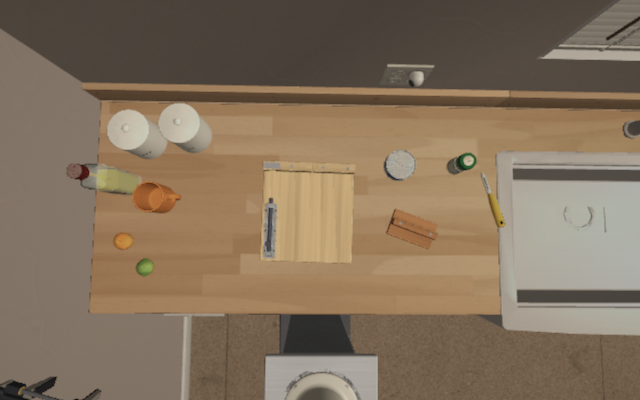

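View pics/scene0.png

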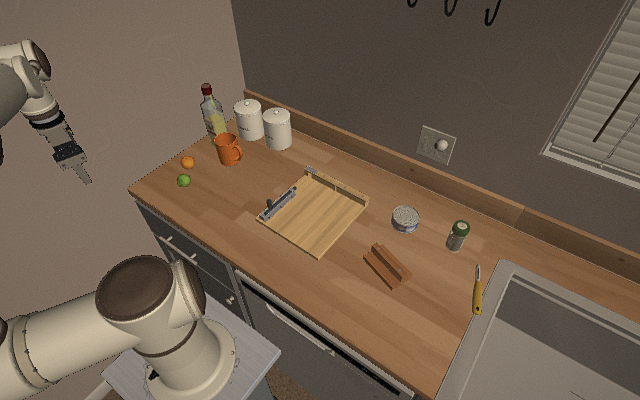

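The top picture shows the jig at columns 263-355, rows 162-262, with the bolt track at column ~270. The offcut is at about (413,229), the tin at (400,165), the jar at (463,162) and the mug at (155,197). Next I'll zoom in.

```bash
cat > h.py <<'E'
import numpy as np, cv2
from plant import bot
from scipy.spatial.transform import Rotation as R
def cam(name):
    i=bot.camera_info(name)
    if 'T' not in i:
        s=bot.sense();T=np.eye(4);T[:3,:3]=R.from_rotvec(s['ee_rot']).as_matrix();T[:3,3]=s['position'];i['T']=T@i['T_tool_cam']
    return i
def px2w(i,u,v,z):
    d=np.array([(u-i['cx'])/i['fx'],-(v-i['cy'])/i['fy'],-1]);d=i['T'][:3,:3]@d;o=i['T'][:3,3]
    return o+d*(z-o[2])/d[2]
def w2px(i,p):
    q=i['T'][:3,:3].T@(np.asarray(p,float)-i['T'][:3,3]);return np.array([i['cx']-i['fx']*q[0]/q[2],i['cy']+i['fy']*q[1]/q[2]])
def axes():
    s=bot.sense();return s['position'],R.from_rotvec(s['ee_rot']).as_matrix()
E
python3 - <<'E'
import cv2
a=cv2.imread('pics/top0.png')
cv2.imwrite('pics/z1.png',cv2.resize(a[150:275,250:370],None,fx=4.8,fy=4.8,interpolation=cv2.INTER_CUBIC))
cv2.imwrite('pics/z2.png',cv2.resize(a[135:260,370:490],None,fx=4.8,fy=4.8,interpolation=cv2.INTER_CUBIC))
b=cv2.imread('pics/scene0.png')
cv2.imwrite('pics/z3.png',cv2.resize(b[155:295,250:420],None,fx=4.2,fy=4.2,interpolation=cv2.INTER_CUBIC))
from h import *
s=bot.sense();print(R.from_rotvec(s['ee_rot']).as_matrix().round(3))
E
```

```text
[[ 0.266 -0.001 -0.964]
 [ 0.964 -0.002  0.266]
 [-0.002 -1.     0.   ]]
```

View pics/z1.png

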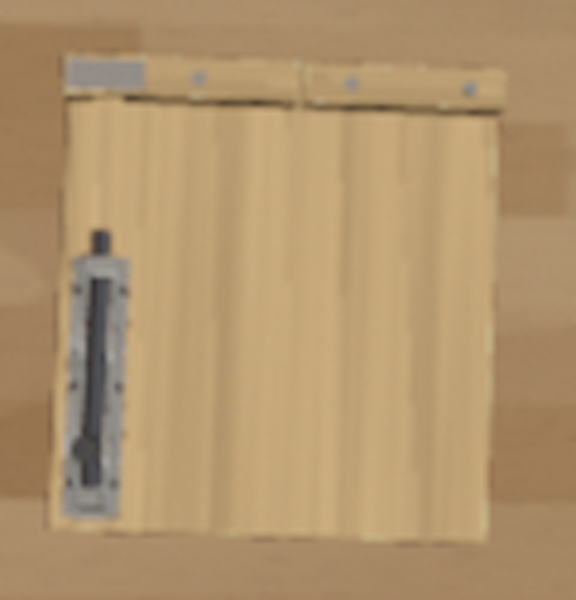

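View pics/z2.png

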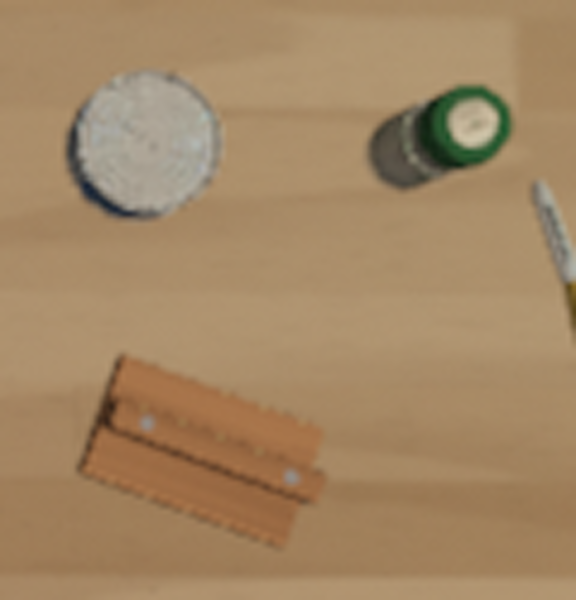

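View pics/z3.png

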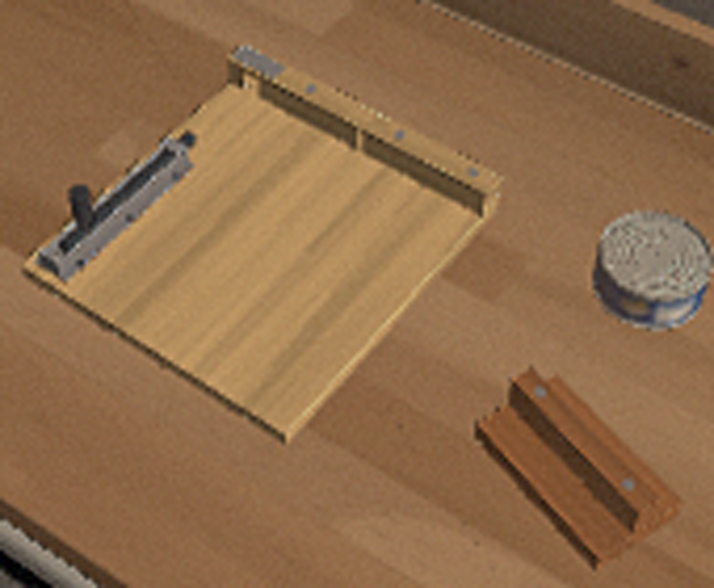

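```bash
cat > fit.py <<'E'
from h import *
from scipy.optimize import least_squares
t=cam('top');s=cam('scene')
def fit(obs,x0):
    def P(x,p):
        c,sn=np.cos(x[2]),np.sin(x[2]);return [x[0]+c*p[0]-sn*p[1],x[1]+sn*p[0]+c*p[1],p[2]]
    f=lambda x:np.concatenate([w2px(ci,P(x,p))-uv for ci,p,uv in obs])
    r=least_squares(f,x0,loss='soft_l1');return r.x,f(r.x).reshape(-1,2).round(1)
Z1=lambda x,y:np.array([250+x/4.8-.4,150+y/4.8-.4]);Z2=lambda x,y:np.array([370+x/4.8-.4,135+y/4.8-.4]);Z3=lambda x,y:np.array([250+x/4.2-.4,155+y/4.2-.4])
J=[(-.14,.13,.018),(-.14,-.13,.018),(.14,.13,.046),(.14,-.13,.046),(.116,-.13,.046)]
o=[(t,p,Z1(*q)) for p,q in zip(J+[(.116,.13,.046)],[(52,527),(487,541),(65,56),(505,70),(502,111),(66,97)])]
o2=[(s,p,Z3(*q)) for p,q in zip(J,[(25,265),(290,437),(240,45),(500,180),(486,195)])]
for oo in (o,o2,o+o2):
    x,r=fit(oo,[.5,.05,0]);print(x.round(4),r.tolist())
jig=x
B=[(.038,.065,.018),(-.038,.065,.018),(-.038,-.065,.018),(.038,-.065,.018),(-.009,.065,.048),(-.009,-.065,.048),(.009,-.065,.048)]
o=[(t,p,Z2(*q)) for p,q in zip(B,[(122,354),(80,469),(283,549),(325,430),(112,430),(310,503),(325,474)])]
o2=[(s,p,Z3(*q)) for p,q in zip([(.009,.065,.048),(-.038,.065,.018),(-.038,-.065,.018),(-.009,.065,.048)],[(531,370),(477,425),(598,567),(512,380)])]
for oo in (o,o2,o+o2):
    x,r=fit(oo,[.45,-.25,-.3]);print(x.round(4),r.tolist())
c,sn=np.cos(jig[2]),np.sin(jig[2]);Rj=np.array([[c,-sn],[sn,c]])
print('corner',jig[:2]+Rj@[.116,.099],'knob home',jig[:2]+Rj@[.002,.105],'knob back',jig[:2]+Rj@[-.102,.105])
for n in ['bolt_knob']:
    pass
E
python3 fit.py
```

```text
[ 0.5558  0.0423 -0.0227] [[-0.4, 0.9], [0.5, 0.6], [-0.1, -0.4], [0.1, -0.1], [0.6, -0.3], [-0.7, -0.5]]
[ 0.5523  0.0422 -0.0162] [[-1.4, 0.7], [-0.3, 0.1], [0.7, -0.2], [0.6, -0.9], [0.1, -0.2]]
[ 0.5548  0.0423 -0.0212] [[-0.3, 1.3], [0.5, 0.9], [-0.2, 0.0], [0.1, 0.2], [0.5, -0.0], [-0.7, -0.1], [-0.9, -0.0], [-0.1, -0.4], [1.3, -0.6], [1.1, -1.2], [0.5, -0.4]]
[ 0.512  -0.2585 -0.3529] [[0.0, -0.1], [-0.1, 0.6], [-0.0, -0.1], [-0.2, -0.1], [-1.0, -1.0], [1.2, 0.2], [0.2, 0.2]]
[ 0.5075 -0.2614 -0.3642] [[0.3, 0.1], [-0.2, 0.1], [-0.2, -0.8], [0.1, 0.5]]
[ 0.5111 -0.2593 -0.347 ] [[0.2, 0.3], [0.2, 1.0], [0.4, 0.1], [0.0, 0.1], [-0.7, -0.5], [1.6, 0.5], [0.5, 0.4], [0.0, -0.9], [-0.4, -0.7], [0.2, -2.2], [-0.2, -0.4]]
corner [0.6728888  0.13884417] knob home [0.55904193 0.14726379] knob back [0.45506538 0.1494724 ]
```

```bash
python3 - <<'E'
from h import *
t=cam('top');s=cam('scene')
for n,z in [('tin',.04),('spice_jar',.106),('orange_mug',.1),('bolt_knob',.058)]:
  for c in ['top','scene']:
    bot.camera(c)
    r=bot.boxes_of(n,c)
    for q in r[:1]:
        b=q['rect'];print(n,c,round(q['score'],2),np.round(b,1),px2w(cam(c),(b[0]+b[2])/2,(b[1]+b[3])/2,z/2).round(3))
b=[px2w(t,370+x/4.8,135+y/4.8,z).round(3) for x,y,z in [(475,123,.106),(149,142,.04)]];print('jar top, tin top',b)
E
python3 -m pendant '[{"slide":[0,0,0],"delta_rot":[0,7,0],"grip":-1},{"slide":[0,0,0],"delta_rot":[0,7,0],"grip":-1},{"slide":[0,0,0],"delta_rot":[0,7,0],"grip":-1},{"slide":[0,0,0],"delta_rot":[0,7,0],"grip":-1},{"slide":[0,0,0],"delta_rot":[0,7,0],"grip":-1},{"slide":[0,0,0],"delta_rot":[0,7,0],"grip":-1},{"slide":[0,0,0],"delta_rot":[0,7,0],"grip":-1},{"slide":[0,0,0],"delta_rot":[0,7,0],"grip":-1},{"slide":[0,0,0],"delta_rot":[0,7,0],"grip":-1},{"slide":[0,0,0],"delta_rot":[0,7,0],"grip":-1},{"slide":[0,0,0],"delta_rot":[0,6,0],"grip":-1}]'
cat > st.py <<'E'
from h import *
p,M=axes();s=bot.sense()
print('t',round(float(s['time']),2),'pos',p.round(4),'F',np.round(s['wrist_force'],1),'w',round(float(s['width']),4),'yaw x deg',np.degrees(np.arctan2(M[1,0],M[0,0])).round(2));print(M.round(4))
E
python3 st.py
```

```text
tin top 0.72 [385.4 151.  416.6 179.3] [ 0.696 -0.229  0.02 ]
tin scene 0.81 [389.3 206.3 416.9 235.4] [ 0.684 -0.222  0.02 ]
spice_jar top 0.88 [443.1 152.1 476.3 175.4] [ 0.696 -0.388  0.053]
spice_jar scene 0.76 [445.4 218.1 467.4 252. ] [ 0.699 -0.385  0.053]
orange_mug top 0.41 [388.2 208.2 437.3 250.4] [ 0.509 -0.252  0.05 ]
orange_mug scene 0.78 [214.3 134.6 244.  164.6] [0.59  0.458 0.05 ]
bolt_knob top 0.64 [263.2 201.8 273.7 249.8] [0.516 0.152 0.029]
bolt_knob scene 0.52 [264.5 188.9 297.7 210.7] [0.521 0.149 0.029]
jar top, tin top [array([ 0.695, -0.391,  0.106]), array([ 0.694, -0.224,  0.04 ])]
time: 1.82
position: [0.1532, 0.5542, 0.2]
ee_rot: [-1.57, 0.048, -0.048]
wrist_force: [0.4, -0.0, 1.1]
width: 0.0207
t 1.82 pos [0.1532 0.5542 0.2   ] F [ 0.4 -0.   1.1] w 0.0207 yaw x deg -3.5
[[ 9.981e-01 -1.000e-04  6.100e-02]
 [-6.100e-02  0.000e+00  9.981e-01]
 [-1.000e-04 -1.000e+00  0.000e+00]]
```

```bash
python3 -m pendant '[{"slide":[0.021,0,-0.034],"delta_rot":[0,-1,0],"grip":-1},{"slide":[0.021,0,-0.034],"delta_rot":[0,-1,0],"grip":-1},{"slide":[0.021,0,-0.034],"delta_rot":[0,0,0],"grip":-1},{"slide":[0.021,0,-0.034],"delta_rot":[0,0,0],"grip":-1},{"slide":[0.021,0,-0.034],"delta_rot":[0,0,0],"grip":-1},{"slide":[0.021,0,-0.034],"delta_rot":[0,0,0],"grip":-1},{"slide":[0.021,0,-0.034],"delta_rot":[0,0,0],"grip":-1},{"slide":[0.021,0,-0.034],"delta_rot":[0,0,0],"grip":-1},{"slide":[0.021,0,-0.034],"delta_rot":[0,0,0],"grip":-1},{"slide":[0.021,0,-0.034],"delta_rot":[0,0,0],"grip":-1},{"slide":[0.021,0,-0.034],"delta_rot":[0,0,0],"grip":-1},{"slide":[0.021,0,-0.033],"delta_rot":[0,0,0],"grip":-1}]'
python3 st.py
python3 - <<'E'
from h import *
p,M=axes();print(M.T@(np.array([.405,.1495,.062])-p))
im=bot.camera('wrist');cv2.imwrite('pics/w1.png',im[:,:,::-1])
E
```

```text
time: 2.82
position: [0.3973, 0.1276, 0.1996]
ee_rot: [-1.567, 0.008, -0.018]
wrist_force: [0.9, 0.9, 0.7]
width: 0.0002
t 2.82 pos [0.3973 0.1276 0.1996] F [0.9 0.9 0.7] w 0.0002 yaw x deg -0.95
[[ 0.9998  0.0059  0.0165]
 [-0.0166  0.0034  0.9999]
 [ 0.0059 -1.      0.0035]]
[0.00649891 0.13770719 0.02155144]
```

View pics/w1.png

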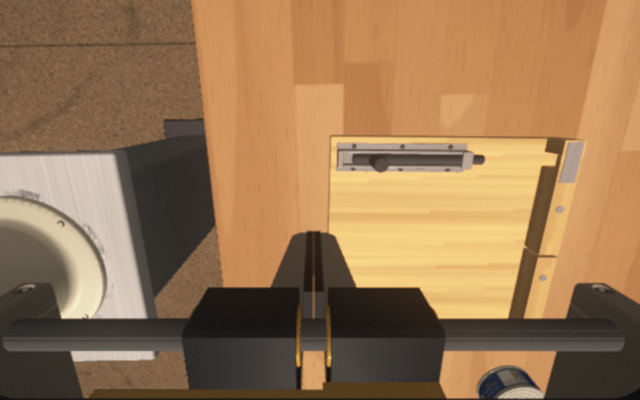

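The wrist picture shows the bolt drawn back, with its knob near (381,162) and the bore block at (570,162). I'll check the measured pose against the wrist view.

```bash
python3 - <<'E'
from h import *
i=cam('wrist')
print('knob top',px2w(i,381,166,.074),w2px(i,[.455,.1495,.074]),w2px(i,[.455,.1495,.042]))
c=np.array([.5548,.0423]);a=-.0215;Rj=np.array([[np.cos(a),-np.sin(a)],[np.sin(a),np.cos(a)]])
for q in [(-.14,.13,.018),(.14,.13,.046),(.14,-.0,.046),(-.041+.063,.105,.029)]:
  print(q,w2px(i,[*(c+Rj@q[:2]),q[2]]).round(1))
E
python3 -m pendant '[{"slide":[0.003,0.02,0.011],"delta_rot":[0,0,0],"grip":-1},{"slide":[0.0035,0.02,0.011],"delta_rot":[0,0,0],"grip":-1},{"slide":[0,0.025,0],"delta_rot":[0,0,0],"grip":-1},{"slide":[0,0.025,0],"delta_rot":[0,0,0],"grip":-1},{"slide":[0,0.025,0],"delta_rot":[0,0,0],"grip":-1},{"slide":[0,0.018,0],"delta_rot":[0,0,0],"grip":-1},{"slide":[0,0,0],"delta_rot":[0,0,0],"grip":-1}]'
python3 - <<'E'
from h import *
im=bot.camera('wrist');cv2.imwrite('pics/w2.png',im[:,:,::-1])
E
```

```text
knob top [0.47265577 0.14211323 0.074     ] [364.00871294 159.28682982] [359.23299213 154.6570126 ]
(-0.14, 0.13, 0.018) [324.7 130.5]
(0.14, 0.13, 0.046) [582.2 131.5]
(0.14, -0.0, 0.046) [555.7 241. ]
(0.022, 0.105, 0.029) [463.9 152.6]
time: 3.45
position: [0.4159, 0.1394, 0.0657]
ee_rot: [-1.572, 0.014, -0.044]
wrist_force: [0.1, -0.0, -1.2]
width: 0.0007
```

View pics/w2.png

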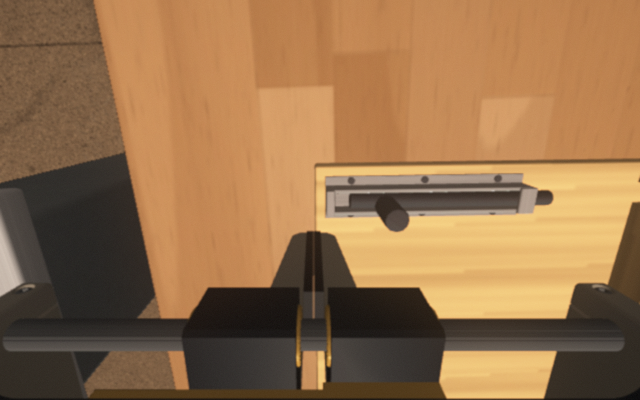

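```bash
python3 st.py; python3 - <<'E'
from h import *
i=cam('wrist');p=bot.sense()['position'];M=i['T'][:3,:3]
k=px2w(i,398,218,.074);print(k)
print(w2px(i,k),w2px(i,[k[0],k[1],.042]))
print('FLbed',px2w(i,316,163,.018),'bolt tip',px2w(i,550,198,.029),'axis at knob',px2w(i,385,200,.038))
E
```

```text
t 3.5 pos [0.4168 0.1395 0.0672] F [-1.3 -0.1 -0.4] w 0.0005 yaw x deg -2.14
[[ 9.991e-01  2.090e-02  3.730e-02]
 [-3.730e-02 -1.400e-03  9.993e-01]
 [ 2.100e-02 -9.998e-01 -6.000e-04]]
[0.47046496 0.15139696 0.074     ]
[398. 218.] [385.35182768 202.73613539]
FLbed [0.4219148 0.1782398 0.018    ] bolt tip [0.60161726 0.1453233  0.029     ] axis at knob [0.4711701  0.15222703 0.038     ]
```

```bash
python3 -m pendant '[{"slide":[0,0.005,0.012],"delta_rot":[0,-1,1.2],"grip":-1},{"slide":[0,0,0],"delta_rot":[0,0,0],"grip":-1},{"slide":[0.012,0,0],"delta_rot":[0,0,0],"grip":-1},{"slide":[0.012,0,0],"delta_rot":[0,0,0],"grip":-1},{"slide":[0.012,0,0],"delta_rot":[0,0,0],"grip":-1},{"slide":[0.012,0,0],"delta_rot":[0,0,0],"grip":-1},{"slide":[0.012,0,0],"delta_rot":[0,0,0],"grip":-1}]'; python3 st.py; python3 - <<'E'
from h import *
im=bot.camera('wrist');cv2.imwrite('pics/w3.png',im[:,:,::-1])
E
```

```text
time: 4.08
position: [0.4838, 0.1513, 0.0729]
ee_rot: [-1.572, 0.003, -0.024]
wrist_force: [0.6, 0.6, 0.2]
width: 0.0003
t 4.08 pos [0.4838 0.1513 0.0729] F [0.6 0.6 0.2] w 0.0003 yaw x deg -0.99
[[ 9.998e-01  1.350e-02  1.730e-02]
 [-1.730e-02 -1.100e-03  9.998e-01]
 [ 1.350e-02 -9.999e-01 -9.000e-04]]
```

View pics/w3.png

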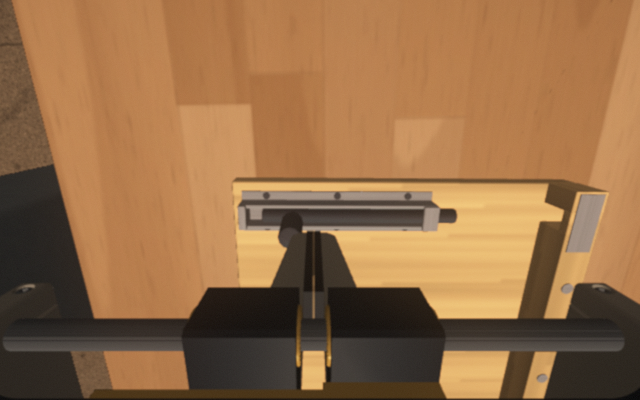

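The knob is now at about (290,228), beside or behind the fingers, and the bolt hasn't obviously moved. I'll check the geometry.

```bash
python3 - <<'E'
from h import *
i=cam('wrist')
print(px2w(i,290,233,.074),px2w(i,456,216,.029),'tip',w2px(i,bot.sense()['position']+np.array([0,0,-.014])), 'FL',px2w(i,235,180,.018),'boreplate',px2w(i,607,190,.046),px2w(i,581,190,.046))
for z in (.042,.074): print(w2px(i,[.455,.1495,z]),w2px(i,[.47,.1515,z]))
im=bot.camera('scene');cv2.imwrite('pics/s3.png',cv2.resize(im[120:280,200:400,::-1],None,fx=4,fy=3.75,interpolation=cv2.INTER_CUBIC))
E
```

```text
[0.47187706 0.15290899 0.074     ] [0.60248803 0.14518776 0.029     ] tip [312.29407749 227.11992633] FL [0.4256147  0.17636584 0.018     ] boreplate [0.70305762 0.1689797  0.046     ] [0.68371352 0.16943597 0.046     ]
[270.11915519 221.09841927] [289.91572    218.13057816]
[264.39459019 238.45700018] [287.21029998 235.06970588]
```

View pics/s3.png

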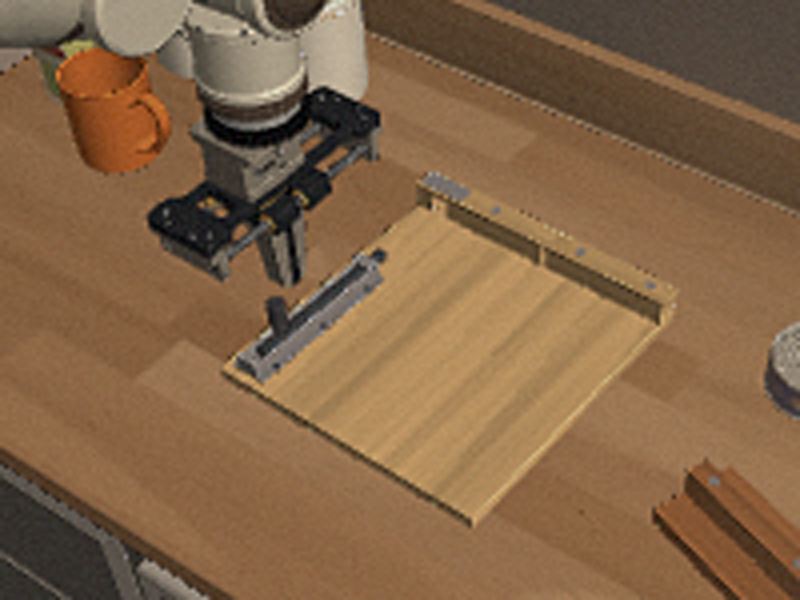

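```bash
python3 - <<'E'
from h import *
i=cam('scene');f=lambda q:((q-[200,120])*[4,3.75]).round(0)
p=bot.sense()['position'];print(p)
print('tip',f(w2px(i,p+[0,0,-.014])),'TCP',f(w2px(i,p)))
for k in [(.455,.1495,.074),(.471,.152,.074),(.471,.152,.042)]: print(k,f(w2px(i,k)))
E
```

```text
[0.48503716 0.15111468 0.07339995]
tip [291. 299.] TCP [289. 288.]
(0.455, 0.1495, 0.074) [265. 310.]
(0.471, 0.152, 0.074) [276. 297.]
(0.471, 0.152, 0.042) [281. 322.]
```

```bash
python3 - <<'E'
from h import *
i=cam('wrist');j=cam('scene');p,M=axes();f=lambda q:((q-[200,120])*[4,3.75]).round(0)
for y in (-.01,0,.007,.014):
  for z in (.01,-.01): print(y,z,w2px(i,p+M@[0,y,z]).round(0),f(w2px(j,p+M@[.0,y,z])))
a=cv2.imread('pics/w3.png');cv2.imwrite('pics/w3z.png',cv2.resize(a[180:320,240:400],None,fx=4,fy=4,interpolation=cv2.INTER_CUBIC))
a=bot.camera('scene')[:,:,::-1];cv2.imwrite('pics/s4.png',cv2.resize(a[160:230,240:320],None,fx=8,fy=8,interpolation=cv2.INTER_CUBIC))
E
```

```text
-0.01 0.01 [313. 227.] [278. 275.]
-0.01 -0.01 [313. 256.] [297. 285.]
0 0.01 [313. 221.] [280. 283.]
0 -0.01 [313. 249.] [298. 293.]
0.007 0.01 [313. 217.] [281. 288.]
0.007 -0.01 [313. 245.] [299. 299.]
0.014 0.01 [313. 214.] [282. 294.]
0.014 -0.01 [313. 240.] [300. 304.]
```

View pics/w3z.png

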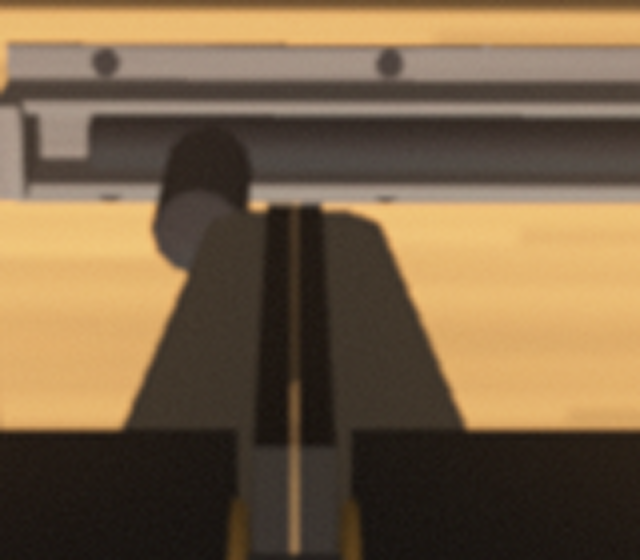

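View pics/s4.png

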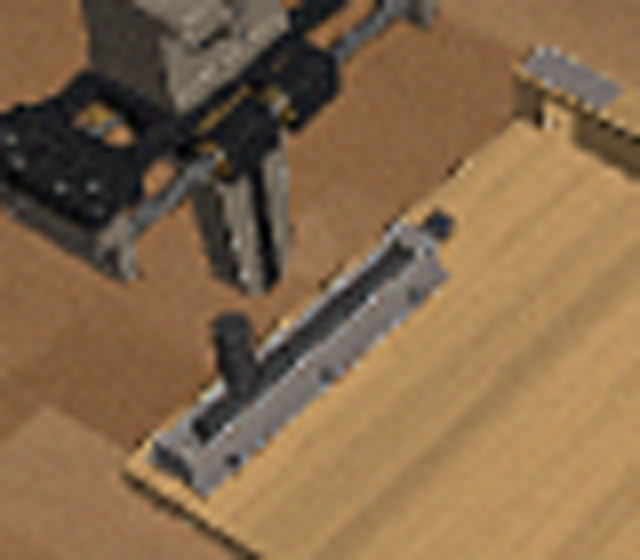

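Both views put the closed fingertips higher than TCP+14 mm would, so they passed over the knob. I'll test the real tip height by touching the bare bed gently, away from the bolt.

```bash
python3 -m pendant '[{"slide":[0,0,-0.033],"delta_rot":[0,0,0.8],"grip":-1},{"slide":[0,0,-0.033],"delta_rot":[0,0,0],"grip":-1},{"slide":[0,0,-0.033],"delta_rot":[0,0,0],"grip":-1},{"slide":[0,0,0],"delta_rot":[0,0,0],"grip":-1},{"slide":[0,0.012,0],"delta_rot":[0,0,0],"grip":-1},{"slide":[0,0.012,0],"delta_rot":[0,0,0],"grip":-1},{"slide":[0,0,0],"delta_rot":[0,0,0],"grip":-1}]'; for i in 1 2 3 ; do python3 -m pendant '[{"slide":[0,0.006,0],"delta_rot":[0,0,0],"grip":-1},{"slide":[0,0.003,0],"delta_rot":[0,0,0],"grip":-1}]'; done; python3 st.py
```

```text
time: 4.82
position: [0.4791, 0.0495, 0.053]
ee_rot: [-1.572, 0.009, -0.016]
wrist_force: [-1.3, 1.0, -0.3]
width: 0.0003
time: 4.98
position: [0.4789, 0.0502, 0.0449]
ee_rot: [-1.572, 0.008, -0.016]
wrist_force: [-0.1, 0.2, -0.2]
width: 0.0006
time: 5.15
position: [0.4791, 0.051, 0.036]
ee_rot: [-1.572, 0.006, -0.016]
wrist_force: [-0.2, -0.4, -0.7]
width: 0.0005
time: 5.32
position: [0.4793, 0.0514, 0.0264]
ee_rot: [-1.572, 0.005, -0.016]
wrist_force: [-0.2, 0.2, 0.1]
width: 0.0005
t 5.32 pos [0.4793 0.0514 0.0264] F [-0.2  0.2  0.1] w 0.0005 yaw x deg -0.76
[[ 0.9999  0.007   0.0133]
 [-0.0132 -0.0016  0.9999]
 [ 0.0071 -1.     -0.0015]]
```

```bash
for i in 1 2 3 4 ; do python3 -m pendant '[{"slide":[0,0.003,0],"delta_rot":[0,0,0],"grip":-1}]'; done; python3 - <<'E'
from h import *
im=bot.camera('scene');cv2.imwrite('pics/s5.png',cv2.resize(im[140:280,220:380,::-1],None,fx=4.5,fy=4.2,interpolation=cv2.INTER_CUBIC))
i=cam('scene');p=bot.sense()['position'];print(p,(w2px(i,p)-[220,140])*[4.5,4.2])
E
```

```text
time: 5.4
position: [0.4794, 0.0515, 0.0231]
ee_rot: [-1.572, 0.005, -0.016]
wrist_force: [-0.6, -0.1, 0.3]
width: 0.0008
time: 5.48
position: [0.4793, 0.0515, 0.0196]
ee_rot: [-1.572, 0.005, -0.016]
wrist_force: [-0.1, 0.1, -0.3]
width: 0.0005
time: 5.57
position: [0.4794, 0.0516, 0.0163]
ee_rot: [-1.572, 0.005, -0.015]
wrist_force: [0.2, 0.1, -0.5]
width: 0.0004
time: 5.65
position: [0.4795, 0.0515, 0.013]
ee_rot: [-1.572, 0.005, -0.016]
wrist_force: [-0.1, 0.1, -0.0]
width: 0.0003
[0.47893017 0.05157659 0.01237437] [344.16787529 353.12654232]
```

View pics/s5.png

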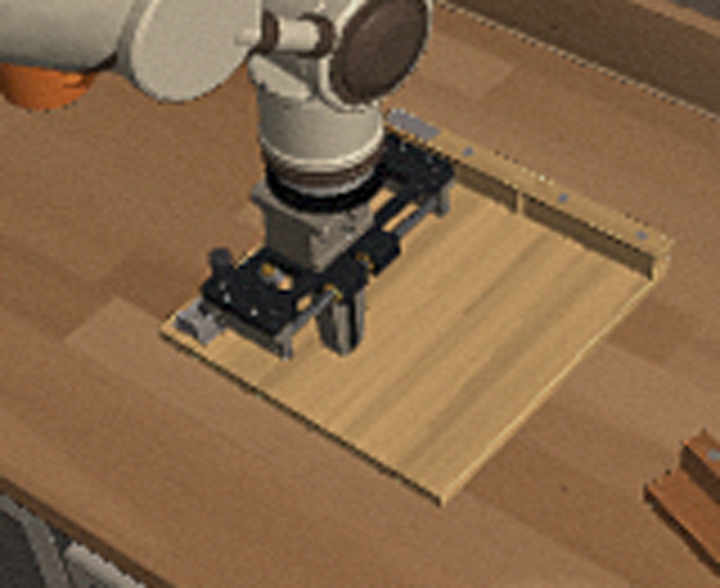

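```bash
for i in 1 2 3 4 5 6; do python3 -m pendant '[{"slide":[0,0.002,0],"delta_rot":[0,0,0],"grip":-1}]' | egrep 'pos|for'; done
```

```text
position: [0.4792, 0.0515, 0.0104]
wrist_force: [0.5, -0.5, 0.5]
position: [0.4792, 0.0515, 0.0082]
wrist_force: [1.0, 0.4, -0.1]
position: [0.4793, 0.0515, 0.0061]
wrist_force: [0.2, 0.5, 0.5]
position: [0.4795, 0.0514, 0.0039]
wrist_force: [0.3, 0.3, -0.4]
position: [0.4795, 0.0514, 0.0035]
wrist_force: [-14.8, 0.9, 38.0]
position: [0.4794, 0.0514, 0.0036]
wrist_force: [-11.9, 0.7, 26.3]
```

Contact came at a TCP reading of z≈0.0037, about 28 mm lower than the stated tip geometry allows over an 18 mm bed. I'll lift and check the wrist camera's pose against the jig to find which number is off.

```bash
python3 - <<'E'
from h import *
im=bot.camera('scene');cv2.imwrite('pics/s6.png',cv2.resize(im[160:240,260:340,::-1],None,fx=7,fy=7,interpolation=cv2.INTER_CUBIC))
im=bot.camera('wrist');cv2.imwrite('pics/w6.png',im[:,:,::-1])
i=cam('scene');p,M=axes();print(p,(w2px(i,p)-[260,160])*7);print(M)
E
```

```text
[0.47946262 0.05140879 0.00363574] [257.41581213 459.88052392]
[[ 0.99992004  0.00298115  0.01228939]
 [-0.01228457 -0.00162729  0.99992322]
 [ 0.00300092 -0.99999423 -0.00159054]]
```

View pics/s6.png

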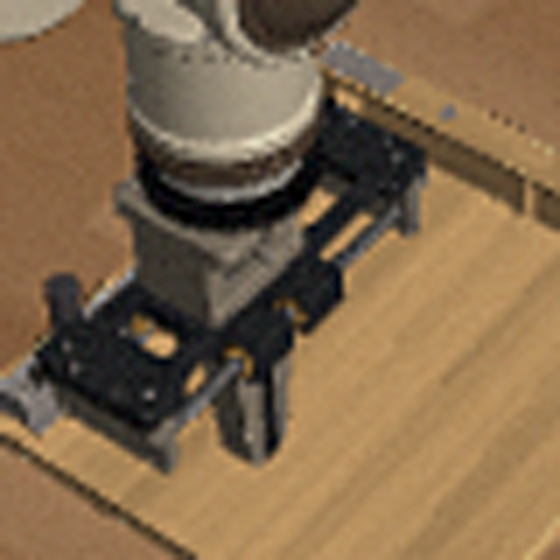

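View pics/w6.png

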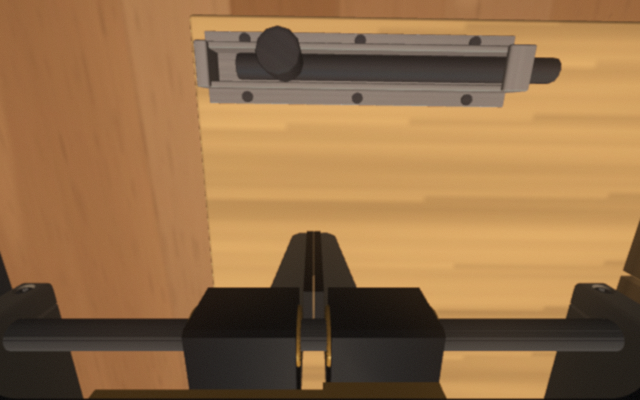

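```bash
python3 -m pendant '[{"slide":[0,-0.02,0],"delta_rot":[0,0,0],"grip":-1},{"slide":[0,-0.035,0],"delta_rot":[0,0,0],"grip":-1},{"slide":[0,-0.035,0],"delta_rot":[0,0,0],"grip":-1},{"slide":[0,-0.035,0],"delta_rot":[0,0,0],"grip":-1},{"slide":[0,-0.035,0],"delta_rot":[0,0,0],"grip":-1},{"slide":[0,-0.035,0],"delta_rot":[0,0,0],"grip":-1},{"slide":[0,0,-0.03],"delta_rot":[0,0,0],"grip":-1},{"slide":[0,0,-0.03],"delta_rot":[0,0,0],"grip":-1},{"slide":[0,0,-0.03],"delta_rot":[0,0,0],"grip":-1},{"slide":[0,0,-0.03],"delta_rot":[0,0,0],"grip":-1},{"slide":[0,0,0],"delta_rot":[0,0,0],"grip":-1},{"slide":[0,0,0],"delta_rot":[0,0,0],"grip":-1}]'
python3 st.py;python3 - <<'E'
from h import *
im=bot.camera('wrist');cv2.imwrite('pics/w7.png',im[:,:,::-1])
E
```

```text
time: 7.3
position: [0.478, -0.0726, 0.2114]
ee_rot: [-1.575, -0.0, -0.013]
wrist_force: [0.3, 0.4, -0.3]
width: 0.0006
t 7.3 pos [ 0.478  -0.0726  0.2114] F [ 0.3  0.4 -0.3] w 0.0006 yaw x deg -0.47
[[ 0.9999  0.0082  0.0082]
 [-0.0082 -0.0047  1.    ]
 [ 0.0083 -1.     -0.0046]]
```

View pics/w7.png

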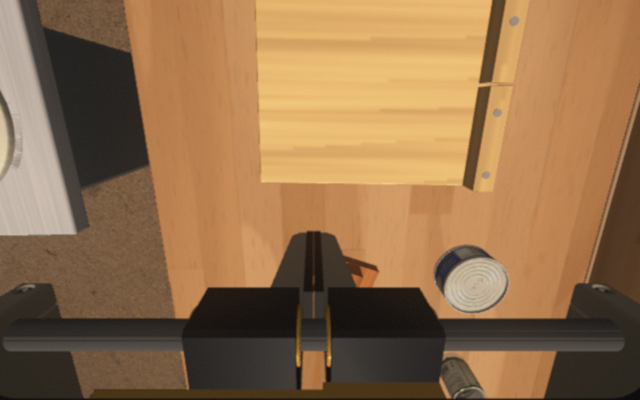

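```bash
python3 - <<'E'
import cv2
a=cv2.imread('pics/w7.png');cv2.imwrite('pics/w7z.png',cv2.resize(a[0:200,440:540],None,fx=3,fy=3,interpolation=cv2.INTER_CUBIC))
a=cv2.imread('pics/w1.png');cv2.imwrite('pics/w1z.png',cv2.resize(a[120:270,320:600],None,fx=2.8,fy=2.8,interpolation=cv2.INTER_CUBIC))
E
```

```text
(no output)
```

View pics/w7z.png

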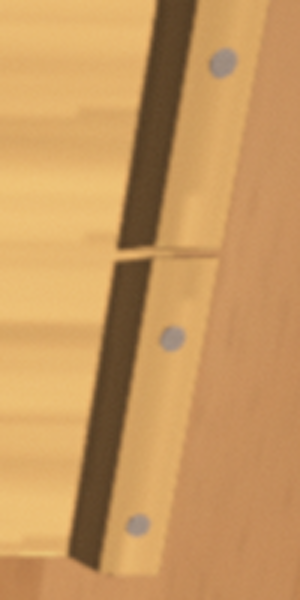

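View pics/w1z.png

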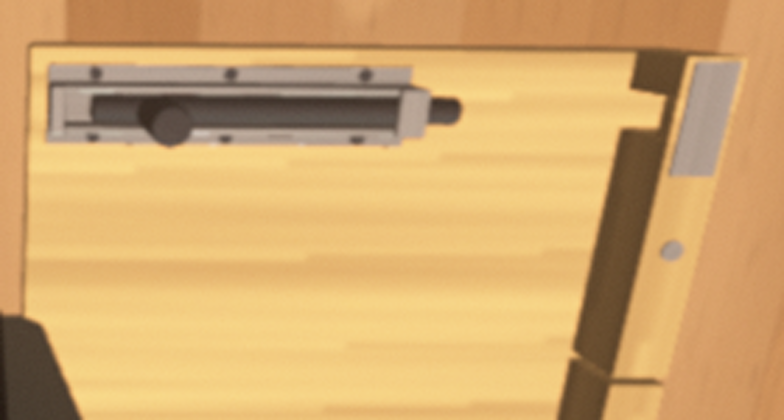

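```bash
cat > pnp.py <<'E'
from h import *
from scipy.optimize import least_squares
i0=bot.camera_info('wrist')
def mk(p,M):
    T=np.eye(4);T[:3,:3]=M;T[:3,3]=p;return T
T7=mk(*axes())
M1=np.array([[.9998,.0059,.0165],[-.0166,.0034,.9999],[.0059,-1,.0035]]);T1=mk([.3973,.1276,.1996],M1)
c=np.array([.5548,.0423]);a=-.0215
O7=[((.116,-.13,.018),(463.3,184.3)),((.116,-.13,.046),(473.7,190.7)),((.14,-.13,.046),(492.7,191.7)),((.116,-.01,.018),(479,85)),((.116,-.01,.046),(490.7,84.7)),((.14,-.01,.046),(513,84)),((-.14,-.13,.018),(261,183))]
O1=[((-.14,.13,.018),(330,136)),((.14,.13,.046),(586.4,140)),((.116,.13,.046),(565.7,139.6)),((.116,.13,.018),(547.5,137)),((.116,-.01,.018),(525.4,246.8)),((.116,-.01,.046),(537.9,255)),((.14,-.01,.046),(556.4,256))]
K=np.array([[i0['fx'],0,i0['cx']],[0,i0['fy'],i0['cy']],[0,0,1]])
for nm,T,O in (('w7',T7,O7),('w1',T1,O1)):
    P=np.array([[c[0]+np.cos(a)*q[0]-np.sin(a)*q[1],c[1]+np.sin(a)*q[0]+np.cos(a)*q[1],q[2]] for q,_ in O]);U=np.array([u for _,u in O])
    Tc=T@i0['T_tool_cam']
    ii=dict(i0,T=Tc);print(nm,'resid nominal',np.array([w2px(ii,p)-u for p,u in zip(P,U)]).round(1).tolist())
    def f(x):
        D=np.eye(4);D[:3,:3]=R.from_rotvec(x[3:]).as_matrix()@Tc[:3,:3];D[:3,3]=Tc[:3,3]+x[:3];j=dict(i0,T=D)
        return np.concatenate([w2px(j,p)-u for p,u in zip(P,U)])
    r=least_squares(f,np.zeros(6));print('shift mm',(r.x[:3]*1e3).round(1),'rot deg',np.degrees(r.x[3:]).round(2),'rms',np.sqrt(np.mean(r.fun**2)).round(2))
    g=lambda x:f(np.r_[x,0,0,0]);r=least_squares(g,np.zeros(3));print('shift only',(r.x*1e3).round(1),np.sqrt(np.mean(r.fun**2)).round(2))
E
python3 pnp.py
```

```text
w7 resid nominal [[-2.9, 0.9], [-2.3, 0.3], [-1.2, -0.5], [-2.9, 0.2], [-1.2, -1.1], [-1.4, -0.1], [-1.4, 0.1]]
shift mm [0.5 1.7 1.2] rot deg [-0.19  0.39 -0.11] rms 0.68
shift only [-2.4  0.1  0.5] 0.69
w1 resid nominal [[-1.5, 0.5], [-1.4, -0.4], [-2.4, -0.1], [-2.9, 0.3], [-3.8, -1.1], [-1.3, 0.5], [-0.3, -0.5]]
shift mm [13.9  1.1 11.1] rot deg [-0.12  2.51 -0.06] rms 0.81
shift only [-1.9  0.  -0.5] 0.88
```

The camera pose agrees with the jig to about 2 mm, so the TCP reading is right. The closed tips therefore end about 14 mm behind the TCP rather than ahead of it. I'll open the fingers to see whether that depends on the opening.

```bash
python3 -m pendant '[{"slide":[0,0,0],"delta_rot":[0,0,0],"grip":1},{"slide":[0,0,0],"delta_rot":[0,0,0],"grip":1},{"slide":[0,0,0],"delta_rot":[0,0,0],"grip":1},{"slide":[0,0,0],"delta_rot":[0,0,0],"grip":1},{"slide":[0,0,0],"delta_rot":[0,0,0],"grip":1},{"slide":[0,0,0],"delta_rot":[0,0,0],"grip":1},{"slide":[0,0,0],"delta_rot":[0,0,0],"grip":1},{"slide":[0,0,0],"delta_rot":[0,0,0],"grip":1},{"slide":[0,0,0],"delta_rot":[0,0,0],"grip":1},{"slide":[0,0,0],"delta_rot":[0,0,0],"grip":1}]'
python3 - <<'E'
from h import *
i=cam('wrist');p,M=axes()
im=bot.camera('wrist');cv2.imwrite('pics/w8.png',im[:,:,::-1])
for s in (1,-1):
 for y in (-.014,0,.014):
  print(s,y,w2px(i,p+M@[s*.046,y,.01]).round(0),w2px(i,p+M@[s*.046,y,-.01]).round(0),w2px(i,p+M@[s*.064,y,.01]).round(0))
E
```

```text
time: 8.18
position: [0.4777, -0.0671, 0.2103]
ee_rot: [-1.574, -0.005, -0.005]
wrist_force: [-0.0, 0.3, 0.5]
width: 0.0652
1 -0.014 [389. 229.] [387. 259.] [419. 229.]
1 0 [384. 221.] [382. 249.] [412. 221.]
1 0.014 [379. 214.] [378. 240.] [406. 214.]
-1 -0.014 [236. 229.] [238. 259.] [206. 229.]
-1 0 [241. 221.] [243. 249.] [213. 221.]
-1 0.014 [246. 214.] [248. 240.] [220. 214.]
```

View pics/w8.png

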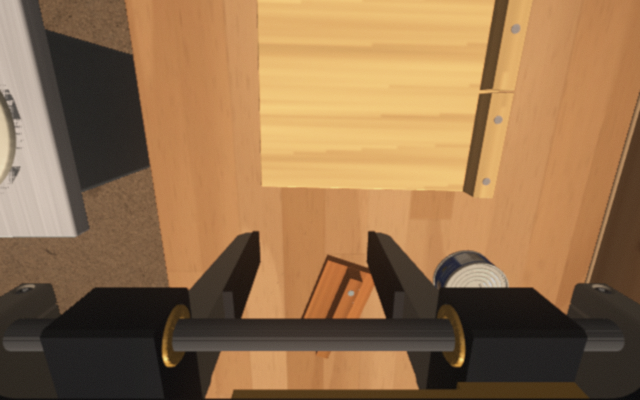

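The tips really stand about 14 mm behind the TCP, both open and shut: seen at row 232, which matches tool y=-0.014, and confirmed by the touch. From here I use tip z = TCP z + 14.5 mm. Back to the bolt.

```bash
python3 -m pendant '[{"slide":[-0.006,0.005,0.032],"delta_rot":[0,0,0],"grip":-1},{"slide":[-0.008,0.01,0.032],"delta_rot":[0,0.5,0],"grip":-1},{"slide":[-0.008,0.01,0.032],"delta_rot":[0,0,0],"grip":-1},{"slide":[-0.008,0.01,0.032],"delta_rot":[0,0,0],"grip":-1},{"slide":[-0.008,0.01,0.032],"delta_rot":[0,0,0],"grip":-1},{"slide":[-0.008,0.01,0.032],"delta_rot":[0,0,0],"grip":-1},{"slide":[-0.008,0.01,0.022],"delta_rot":[0,0,0],"grip":-1},{"slide":[0,0,0],"delta_rot":[0,0,0],"grip":-1},{"slide":[0,0,0],"delta_rot":[0,0,0],"grip":-1}]'; python3 st.py
```

```text
time: 8.98
position: [0.4256, 0.1531, 0.1424]
ee_rot: [-1.576, 0.003, -0.022]
wrist_force: [0.3, -1.0, 0.7]
width: 0.013
t 8.98 pos [0.4256 0.1531 0.1424] F [ 0.3 -1.   0.7] w 0.013 yaw x deg -0.89
[[ 0.9998  0.0118  0.0157]
 [-0.0156 -0.0058  0.9999]
 [ 0.0119 -0.9999 -0.0056]]
```

```bash
python3 -m pendant '[{"slide":[0,0.025,0],"delta_rot":[0.3,0.3,0.6],"grip":-1},{"slide":[0,0.025,0],"delta_rot":[0,0,0],"grip":-1},{"slide":[0,0.025,0],"delta_rot":[0,0,0],"grip":-1},{"slide":[0,0.02,0],"delta_rot":[0,0,0],"grip":-1},{"slide":[0,0.008,0],"delta_rot":[0,0,0],"grip":-1},{"slide":[0,0.002,0],"delta_rot":[0,0,0],"grip":-1},{"slide":[0,0,0],"delta_rot":[0,0,0],"grip":-1}]'; python3 st.py
python3 - <<'E'
from h import *
im=bot.camera('wrist');cv2.imwrite('pics/w9.png',im[150:350,200:500,::-1])
E
```

```text
time: 9.57
position: [0.4343, 0.1477, 0.0393]
ee_rot: [-1.572, 0.01, -0.031]
wrist_force: [-0.5, -0.4, -0.1]
width: 0.0006
t 9.57 pos [0.4343 0.1477 0.0393] F [-0.5 -0.4 -0.1] w 0.0006 yaw x deg -1.51
[[ 9.996e-01  1.320e-02  2.640e-02]
 [-2.640e-02 -1.300e-03  9.997e-01]
 [ 1.330e-02 -9.999e-01 -9.000e-04]]
```

View pics/w9.png

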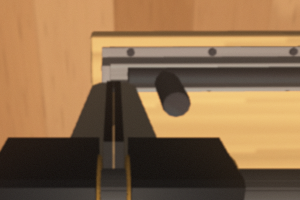

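```bash
python3 -m pendant '[{"slide":[0,0.005,0.004],"delta_rot":[0,0,0.7],"grip":-1},{"slide":[0.012,0,0],"delta_rot":[0,0,0],"grip":-1},{"slide":[0.012,0,0],"delta_rot":[0,0,0],"grip":-1},{"slide":[0.012,0,0],"delta_rot":[0,0,0],"grip":-1},{"slide":[0.012,0,0],"delta_rot":[0,0,0],"grip":-1},{"slide":[0.012,0,0],"delta_rot":[0,0,0],"grip":-1}]'; python3 st.py
python3 - <<'E'
from h import *
im=bot.camera('wrist');cv2.imwrite('pics/w10.png',im[:,:,::-1])
E
```

```text
time: 10.12
position: [0.4951, 0.1506, 0.0376]
ee_rot: [-1.573, 0.023, -0.017]
wrist_force: [-3.1, -0.9, -1.0]
width: 0.0001
t 10.12 pos [0.4951 0.1506 0.0376] F [-3.1 -0.9 -1. ] w 0.0001 yaw x deg -1.47
[[ 0.9997 -0.0041  0.0257]
 [-0.0257 -0.0018  0.9997]
 [-0.004  -1.     -0.0019]]
```

View pics/w10.png

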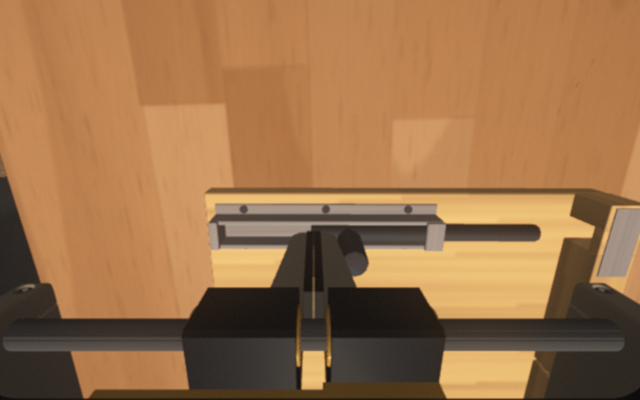

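The rod now runs out to (538,233), pushed by the fingers. Continuing.

```bash
python3 -m pendant '[{"slide":[0.012,0,0],"delta_rot":[0,0,0],"grip":-1},{"slide":[0.012,0,0],"delta_rot":[0,0,0],"grip":-1}]'; for i in 1 2 3 4 5 6; do python3 -m pendant '[{"slide":[0.005,0,0],"delta_rot":[0,0,0],"grip":-1}]' | egrep 'pos|for'; done; python3 - <<'E'
from h import *
im=bot.camera('wrist');cv2.imwrite('pics/w11.png',im[:,:,::-1])
E
```

```text
time: 10.33
position: [0.5204, 0.1503, 0.0384]
ee_rot: [-1.573, 0.024, -0.016]
wrist_force: [-2.2, -1.0, -1.1]
width: 0.0001
position: [0.5261, 0.1503, 0.0387]
wrist_force: [-2.6, -1.3, -1.7]
position: [0.5309, 0.1501, 0.0387]
wrist_force: [-2.5, -1.8, -0.8]
position: [0.5357, 0.15, 0.0388]
wrist_force: [-2.1, -1.3, -1.0]
position: [0.5387, 0.1499, 0.0384]
wrist_force: [-19.7, -1.7, 12.6]
position: [0.5386, 0.1499, 0.0383]
wrist_force: [-28.4, -2.3, 25.1]
position: [0.538, 0.1499, 0.0386]
wrist_force: [-23.3, -2.6, 20.3]
```

View pics/w11.png

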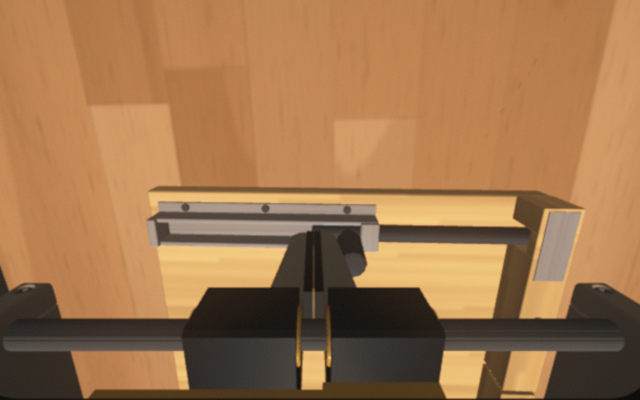

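```bash
python3 -m pendant '[{"slide":[-0.01,0,0],"delta_rot":[0,0,0],"grip":-1},{"slide":[-0.01,-0.02,0],"delta_rot":[0,0,0],"grip":-1},{"slide":[0,-0.035,0],"delta_rot":[0,0,0],"grip":-1},{"slide":[0,-0.035,0],"delta_rot":[0,0,0],"grip":-1},{"slide":[0,-0.02,-0.02],"delta_rot":[0,0,0],"grip":0.2},{"slide":[0,0,-0.037],"delta_rot":[0,0,0],"grip":0.2},{"slide":[0,0,-0.037],"delta_rot":[0,0,0],"grip":0.2},{"slide":[0,0,-0.037],"delta_rot":[0,0,0],"grip":0.2},{"slide":[0,0,-0.037],"delta_rot":[0,0,0],"grip":0.2},{"slide":[0,0,-0.037],"delta_rot":[0,0,0],"grip":0.2},{"slide":[0,0,-0.037],"delta_rot":[0,0,0],"grip":0.2}]'; python3 st.py
python3 - <<'E'
from h import *
im=bot.camera('top');cv2.imwrite('pics/t5.png',cv2.resize(im[150:275,250:370,::-1],None,fx=4.8,fy=4.8,interpolation=cv2.INTER_CUBIC))
E
```

```text
time: 11.8
position: [0.5251, -0.0926, 0.1656]
ee_rot: [-1.576, 0.018, 0.004]
wrist_force: [0.9, -0.4, -0.5]
width: 0.0451
t 11.8 pos [ 0.5251 -0.0926  0.1656] F [ 0.9 -0.4 -0.5] w 0.0451 yaw x deg -0.51
[[ 0.9999 -0.014   0.0089]
 [-0.009  -0.0051  0.9999]
 [-0.0139 -0.9999 -0.0052]]
```

View pics/t5.png

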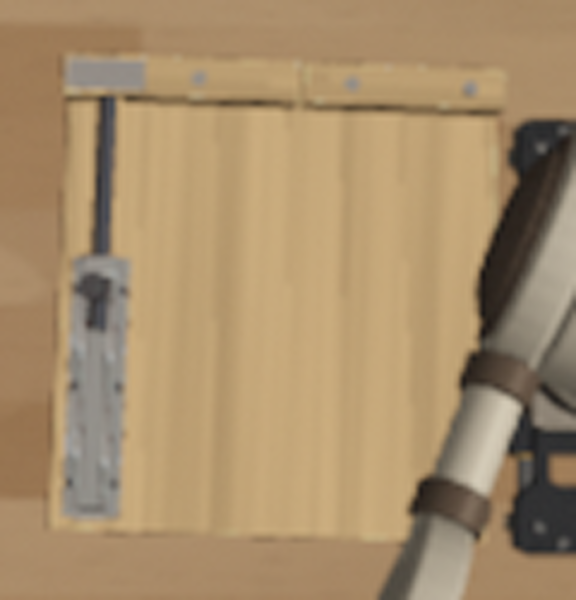

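The top picture shows the rod at column ~107 reaching the fence, with the knob at the far end of its track. The bolt is home.

```bash
python3 -m pendant '[{"slide":[-0.003,0,-0.032],"delta_rot":[0,0,0],"grip":0.2},{"slide":[-0.004,0,-0.04],"delta_rot":[0,0,0],"grip":0.2},{"slide":[-0.004,0,-0.04],"delta_rot":[0,0,0],"grip":0.2},{"slide":[-0.004,0,-0.037],"delta_rot":[0,0,0],"grip":0.2},{"slide":[0,0,0],"delta_rot":[0,6,0],"grip":0.2},{"slide":[0,0,0],"delta_rot":[0,6,0],"grip":0.2},{"slide":[0,0,0],"delta_rot":[0,6,0],"grip":0.2},{"slide":[0,0,0],"delta_rot":[0,1,0],"grip":0.2},{"slide":[0,0,0],"delta_rot":[0,0,0],"grip":0.2},{"slide":[0,0,0],"delta_rot":[0,0,0],"grip":0.2}]'; python3 st.py
python3 - <<'E'
from h import *
t=cam('top');print('knob',px2w(t,250+94/4.8-.4,150+286/4.8-.4,.074))
im=bot.camera('wrist');cv2.imwrite('pics/w12.png',im[:,:,::-1])
p,M=axes();print('to grasp (tool axes)',M.T@(np.array([.511,-.259,.0135])-p))
E
```

```text
time: 12.68
position: [0.5139, -0.263, 0.176]
ee_rot: [-1.572, 0.275, -0.296]
wrist_force: [1.2, 0.7, -0.3]
width: 0.0551
t 12.68 pos [ 0.5139 -0.263   0.176 ] F [ 1.2  0.7 -0.3] w 0.0551 yaw x deg -20.77
[[ 0.9349  0.009   0.3549]
 [-0.3546 -0.0222  0.9348]
 [ 0.0163 -0.9997 -0.0176]]
knob [0.56073971 0.14645567 0.074     ]
to grasp (tool axes) [-0.00682062  0.16238284  0.00550619]
```

View pics/w12.png

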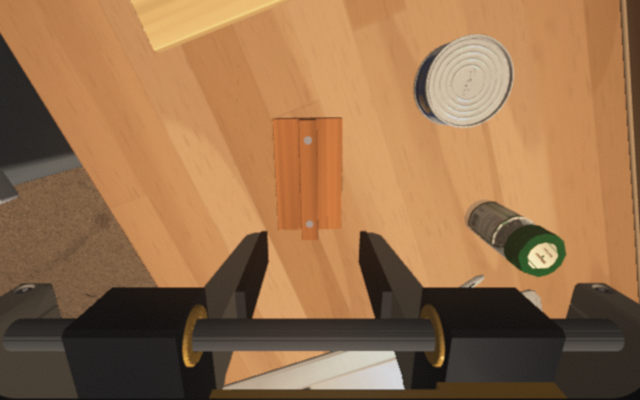

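```bash
python3 - <<'E'
from h import *
i=cam('wrist')
for q in [(273,119),(342,118),(341,229),(278,230)]: print(px2w(i,*q,.018).round(4))
a=px2w(i,308,140,.048);b=px2w(i,310,224,.048);print(a,b,(a+b)/2,np.degrees(np.arctan2(*(-(a-b))[:2][::1])), np.degrees(np.arctan2(-(a-b)[0],(a-b)[1])))
print('mean',np.mean([px2w(i,*q,.018) for q in [(273,119),(342,118),(341,229),(278,230)]],0))
print('predicted',[w2px(i,[.511+np.cos(-.35)*x-np.sin(-.35)*y,-.259+np.sin(-.35)*x+np.cos(-.35)*y,.018]).round(0) for x,y in [(-.038,.065),(.038,.065),(.038,-.065),(-.038,-.065)]])
E
```

```text
[ 0.4997 -0.1873  0.018 ]
[ 0.5697 -0.2129  0.018 ]
[ 0.5258 -0.3353  0.018 ]
[ 0.4544 -0.3089  0.018 ]
[ 0.52814555 -0.21842951  0.048     ] [ 0.49742365 -0.30411046  0.048     ] [ 0.5127846  -0.26126999  0.048     ] -160.2741090703994 -19.72589092960063
mean [ 0.51242313 -0.26111423  0.018     ]
predicted [array([270., 118.]), array([341., 117.]), array([339., 228.]), array([276., 229.])]
```

```bash
python3 -m pendant '[{"slide":[-0.003,0.015,0.002],"delta_rot":[1,-1,0.9],"grip":0.2},{"slide":[0,0.025,0],"delta_rot":[0,0,0],"grip":0.2},{"slide":[0,0.025,0],"delta_rot":[0,0,0],"grip":0.2},{"slide":[0,0.025,0],"delta_rot":[0,0,0],"grip":0.2},{"slide":[0,0.02,0],"delta_rot":[0,0,0],"grip":0.2},{"slide":[0,0.01,0],"delta_rot":[0,0,0],"grip":0.2},{"slide":[0,0,0],"delta_rot":[0,0,0],"grip":0.2}]'; python3 st.py
python3 - <<'E'
from h import *
im=bot.camera('wrist');cv2.imwrite('pics/w13.png',im[:,:,::-1])
p,M=axes();print('to grasp (tool axes)',M.T@(np.array([.512,-.260,.0135])-p))
E
```

```text
time: 13.32
position: [0.5164, -0.2597, 0.0553]
ee_rot: [-1.559, 0.25, -0.265]
wrist_force: [-0.3, -0.3, 0.1]
width: 0.0548
t 13.32 pos [ 0.5164 -0.2597  0.0553] F [-0.3 -0.3  0.1] w 0.0548 yaw x deg -18.79
[[ 0.9467  0.0082  0.3221]
 [-0.3221 -0.0052  0.9467]
 [ 0.0094 -1.     -0.0023]]
to grasp (tool axes) [-0.0050011   0.04277838 -0.00148641]
```

View pics/w13.png

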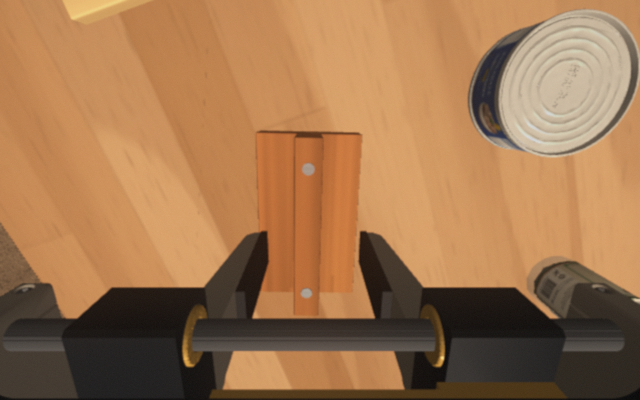

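The batten (columns 295-322) lies between the open fingers. I'll go down and grip.

```bash
python3 -m pendant '[{"slide":[-0.005,0.015,-0.001],"delta_rot":[0,1,0.5],"grip":0.2},{"slide":[0,0.015,0],"delta_rot":[0,0,0],"grip":0.2},{"slide":[0,0.01,0],"delta_rot":[0,0,0],"grip":0.2},{"slide":[0,0.001,0],"delta_rot":[0,0,0],"grip":0.2},{"slide":[0,0,0],"delta_rot":[0,0,0],"grip":0.2}]'; python3 st.py
python3 - <<'E'
from h import *
p,M=axes();print('to grasp (tool axes)',M.T@(np.array([.512,-.260,.0135])-p))
E
```

```text
time: 13.78
position: [0.515, -0.262, 0.0177]
ee_rot: [-1.561, 0.265, -0.279]
wrist_force: [0.7, -0.5, 0.5]
width: 0.0551
t 13.78 pos [ 0.515  -0.262   0.0177] F [ 0.7 -0.5  0.5] w 0.0551 yaw x deg -19.85
[[ 0.9405  0.0072  0.3397]
 [-0.3396 -0.0089  0.9405]
 [ 0.0098 -0.9999 -0.0059]]
to grasp (tool axes) [-0.00355978  0.004188    0.00087794]
```

```bash
python3 -m pendant '[{"slide":[-0.004,0.005,0.001],"delta_rot":[0.3,0,0.6],"grip":0.2},{"slide":[0,0,0],"delta_rot":[0,0,0],"grip":-1},{"slide":[0,0,0],"delta_rot":[0,0,0],"grip":-1},{"slide":[0,0,0],"delta_rot":[0,0,0],"grip":-1},{"slide":[0,0,0],"delta_rot":[0,0,0],"grip":-1},{"slide":[0,0,0],"delta_rot":[0,0,0],"grip":-1},{"slide":[0,0,0],"delta_rot":[0,0,0],"grip":-1},{"slide":[0,0,0],"delta_rot":[0,0,0],"grip":-1},{"slide":[0,0,0],"delta_rot":[0,0,0],"grip":-1}]'; python3 st.py
```

```text
time: 14.53
position: [0.513, -0.2611, 0.0154]
ee_rot: [-1.556, 0.27, -0.274]
wrist_force: [0.8, 0.2, -0.6]
width: 0.0175
t 14.53 pos [ 0.513  -0.2611  0.0154] F [ 0.8  0.2 -0.6] w 0.0175 yaw x deg -19.87
[[ 0.9405  0.0021  0.3399]
 [-0.3399 -0.0028  0.9405]
 [ 0.0029 -1.     -0.0019]]
```

Gripped, width 17.5 mm on the 18 mm batten. Lifting and carrying.

```bash
python3 -m pendant '[{"slide":[0,-0.01,0],"delta_rot":[0,0,0],"grip":-1},{"slide":[0,-0.025,0],"delta_rot":[0,0,0],"grip":-1},{"slide":[0,-0.03,0],"delta_rot":[0,0,0],"grip":-1},{"slide":[0,-0.03,0],"delta_rot":[0,-3,0],"grip":-1},{"slide":[0,0,0],"delta_rot":[0,-5,0],"grip":-1},{"slide":[0,0,0],"delta_rot":[0,-5,0],"grip":-1},{"slide":[0,0,0],"delta_rot":[0,-5,0],"grip":-1},{"slide":[0,0,0],"delta_rot":[0,0,0],"grip":-1},{"slide":[0,0,0],"delta_rot":[0,0,0],"grip":-1}]'; python3 st.py
python3 - <<'E'
from h import *
im=bot.camera('wrist');cv2.imwrite('pics/w14.png',im[:,:,::-1])
p,M=axes();print('tool axes',M.T@(np.array([.610,.050,.10])-p))
E
```

```text
time: 15.28
position: [0.5099, -0.258, 0.1158]
ee_rot: [-1.569, 0.019, -0.013]
wrist_force: [0.1, -0.0, -3.8]
width: 0.0176
t 15.28 pos [ 0.5099 -0.258   0.1158] F [ 0.1 -0.  -3.8] w 0.0176 yaw x deg -1.17
[[ 0.9998 -0.0038  0.0204]
 [-0.0204  0.0022  0.9998]
 [-0.0038 -1.      0.0022]]
tool axes [0.09394259 0.01602553 0.30994689]
```

View pics/w14.png

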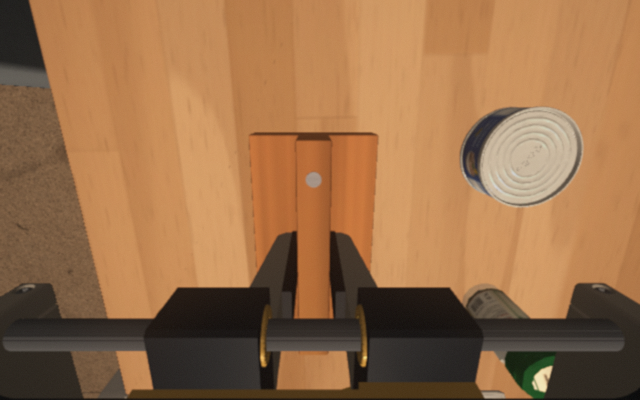

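Held square, with the left board edge at row 133 perpendicular to the jaws. Carrying over to the jig.

```bash
python3 -m pendant '[{"slide":[0.005,0,0.018],"delta_rot":[0,0,0],"grip":-1},{"slide":[0.009,0,0.03],"delta_rot":[0,0,0],"grip":-1},{"slide":[0.009,0,0.03],"delta_rot":[0,0,0],"grip":-1},{"slide":[0.009,0,0.03],"delta_rot":[0,0,0],"grip":-1},{"slide":[0.009,0,0.03],"delta_rot":[0,0,0],"grip":-1},{"slide":[0.009,0,0.03],"delta_rot":[0,0,0],"grip":-1},{"slide":[0.009,0,0.03],"delta_rot":[0,0,0],"grip":-1},{"slide":[0.009,0,0.03],"delta_rot":[0,0,0],"grip":-1},{"slide":[0.009,0,0.03],"delta_rot":[0,0,0],"grip":-1},{"slide":[0.009,0,0.03],"delta_rot":[0,0,0],"grip":-1},{"slide":[0.005,0,0.012],"delta_rot":[0,0,0],"grip":-1},{"slide":[0,0,0],"delta_rot":[0,0,0],"grip":-1}]'; python3 st.py
python3 - <<'E'
from h import *
im=bot.camera('wrist');cv2.imwrite('pics/w15.png',im[:,:,::-1])
p,M=axes();print('tool axes',M.T@(np.array([.618,.058,.036])-p))
E
```

```text
time: 16.33
position: [0.6103, 0.0523, 0.1114]
ee_rot: [-1.566, 0.051, -0.03]
wrist_force: [1.0, 0.3, -2.9]
width: 0.0177
t 16.33 pos [0.6103 0.0523 0.1114] F [ 1.   0.3 -2.9] w 0.0177 yaw x deg -2.97
[[ 0.9986 -0.0134  0.0519]
 [-0.0518  0.005   0.9986]
 [-0.0136 -0.9999  0.0043]]
tool axes [0.00898243 0.07507231 0.0068061 ]
```

View pics/w15.png

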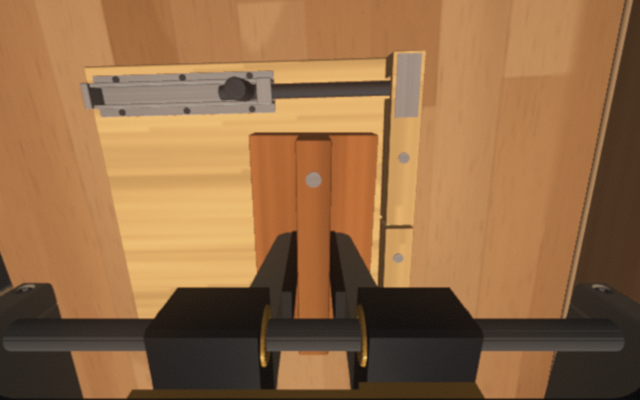

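```bash
python3 -m pendant '[{"slide":[0.002,0.01,0.003],"delta_rot":[-0.25,-1.7,-0.8],"grip":-1},{"slide":[0,0.02,0.002],"delta_rot":[0,0,0],"grip":-1},{"slide":[0,0.02,0],"delta_rot":[0,0,0],"grip":-1},{"slide":[0,0.012,0],"delta_rot":[0,0,0],"grip":-1},{"slide":[0,0.004,0],"delta_rot":[0,0,0],"grip":-1},{"slide":[0,0,0],"delta_rot":[0,0,0],"grip":-1}]'; python3 st.py
python3 - <<'E'
from h import *
p,M=axes();print('tool axes',M.T@(np.array([.618,.060,.036])-p))
E
```

```text
time: 16.88
position: [0.6104, 0.0501, 0.0428]
ee_rot: [-1.574, 0.025, -0.023]
wrist_force: [-0.5, -0.1, -3.8]
width: 0.0178
t 16.88 pos [0.6104 0.0501 0.0428] F [-0.5 -0.1 -3.8] w 0.0178 yaw x deg -1.75
[[ 0.9995 -0.0016  0.0306]
 [-0.0306 -0.0032  0.9995]
 [-0.0015 -1.     -0.0032]]
tool axes [0.00726483 0.0067777  0.01010024]
```

```bash
python3 -m pendant '[{"slide":[0.003,0.004,0.006],"delta_rot":[0.2,-0.5,0],"grip":-1},{"slide":[0.003,0.003,0.005],"delta_rot":[0,0,0],"grip":-1}]'; for i in 1 2 3; do python3 -m pendant '[{"slide":[0,0.0015,0],"delta_rot":[0,0,0],"grip":-1}]' | egrep 'pos|for'; done; python3 st.py
```

```text
time: 17.05
position: [0.6174, 0.0595, 0.0368]
ee_rot: [-1.571, 0.019, -0.019]
wrist_force: [0.9, -0.0, -3.4]
width: 0.0177
position: [0.6185, 0.0601, 0.0358]
wrist_force: [-0.3, -0.1, -3.0]
position: [0.6193, 0.0603, 0.0348]
wrist_force: [0.4, 0.5, -3.6]
position: [0.6199, 0.0605, 0.0338]
wrist_force: [0.3, 0.2, -3.3]
t 17.3 pos [0.6199 0.0605 0.0338] F [ 0.3  0.2 -3.3] w 0.0175 yaw x deg -1.34
[[ 9.997e-01  3.600e-03  2.330e-02]
 [-2.330e-02  0.000e+00  9.997e-01]
 [ 3.600e-03 -1.000e+00  1.000e-04]]
```

```bash
for i in 1 2 3; do python3 -m pendant '[{"slide":[0,0.001,0],"delta_rot":[0,0,0],"grip":-1}]' | egrep 'pos|for'; done; for i in 1 2 3 4; do python3 -m pendant '[{"slide":[0,0,0.003],"delta_rot":[0,0,0],"grip":-1}]' | egrep 'pos|for'; done; python3 st.py; python3 - <<'E'
from h import *
im=bot.camera('wrist');cv2.imwrite('pics/w16.png',im[:,:,::-1])
E
```

```text
position: [0.6203, 0.0606, 0.0334]
wrist_force: [-1.6, -0.3, 1.3]
position: [0.6208, 0.0605, 0.0334]
wrist_force: [-2.2, 0.3, 4.6]
position: [0.6212, 0.0605, 0.0334]
wrist_force: [-2.3, -0.2, 3.9]
position: [0.6217, 0.0631, 0.0337]
wrist_force: [-0.5, -0.1, -2.8]
position: [0.6219, 0.0662, 0.0337]
wrist_force: [-0.0, -0.7, -2.1]
position: [0.622, 0.0694, 0.0335]
wrist_force: [-0.4, -0.7, -0.2]
position: [0.6223, 0.0726, 0.0336]
wrist_force: [-0.5, -0.6, -1.1]
t 17.88 pos [0.6223 0.0726 0.0336] F [-0.5 -0.6 -1.1] w 0.0176 yaw x deg -1.35
[[ 0.9997  0.008   0.0236]
 [-0.0236 -0.0013  0.9997]
 [ 0.008  -1.     -0.0012]]
```

View pics/w16.png

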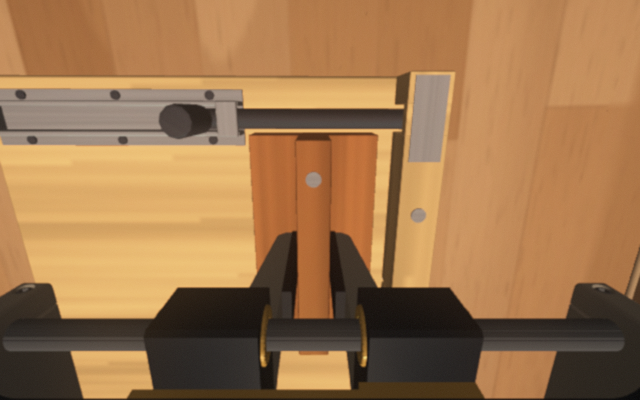

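The offcut is flat on the bed, its left end (row 133) just right of the rod (rows 108-130) and a small gap to the fence. Now the contact steps.

```bash
for i in 1 2 3 4 5 6; do python3 -m pendant '[{"slide":[0.0,0,0.0015],"delta_rot":[0,0,0],"grip":-1}]' | egrep 'pos|for'; done
```

```text
position: [0.6223, 0.0749, 0.0335]
wrist_force: [0.1, -0.8, -0.9]
position: [0.6223, 0.0755, 0.0336]
wrist_force: [-2.4, -8.2, 0.2]
position: [0.6223, 0.0754, 0.0338]
wrist_force: [-1.5, -7.7, 0.7]
position: [0.6223, 0.0754, 0.0339]
wrist_force: [-1.5, -6.2, -0.3]
position: [0.6223, 0.0754, 0.0341]
wrist_force: [-1.4, -7.0, 0.3]
position: [0.6223, 0.0754, 0.0342]
wrist_force: [-1.3, -5.2, 0.8]
```

```bash
for i in 1 2 3 4 5 6 7 8 9; do python3 -m pendant '[{"slide":[0.002,0.0004,0.0005],"delta_rot":[0,0,0],"grip":-1}]' | egrep 'pos|for'; done; python3 st.py
```

```text
position: [0.6236, 0.075, 0.0339]
wrist_force: [-3.0, -3.3, 1.6]
position: [0.6252, 0.0749, 0.0336]
wrist_force: [-4.3, -3.8, 2.2]
position: [0.6269, 0.0748, 0.0334]
wrist_force: [-4.4, -4.3, 5.7]
position: [0.6289, 0.0747, 0.0334]
wrist_force: [-4.3, -3.7, 4.2]
position: [0.631, 0.0746, 0.0334]
wrist_force: [-3.5, -4.4, 2.9]
position: [0.633, 0.0745, 0.0334]
wrist_force: [-4.3, -3.7, 3.1]
position: [0.6346, 0.0746, 0.0334]
wrist_force: [-12.7, -4.6, 11.3]
position: [0.6345, 0.0747, 0.0334]
wrist_force: [-15.2, -4.5, 13.8]
position: [0.6345, 0.0746, 0.0335]
wrist_force: [-11.8, -4.1, 11.1]
t 19.18 pos [0.6345 0.0746 0.0335] F [-11.8  -4.1  11.1] w 0.0176 yaw x deg -1.28
[[ 0.9997 -0.0138  0.022 ]
 [-0.0223 -0.0231  0.9995]
 [-0.0133 -0.9996 -0.0234]]
```

```bash
python3 -m pendant '[{"slide":[0.0015,0.0008,0.0005],"delta_rot":[0.7,0,-0.4],"grip":-1}]' | egrep 'pos|for';python3 -m pendant '[{"slide":[0.0015,0.0008,0.0005],"delta_rot":[0.7,0,-0.4],"grip":-1}]' | egrep 'pos|for'; python3 st.py;python3 -m pendant '[{"slide":[0.0015,0.001,0.0005],"delta_rot":[0.3,0,-0.2],"grip":-1},{"slide":[0.0015,0.001,0.0005],"delta_rot":[0,0,0],"grip":-1}]' | egrep 'pos|for'; python3 st.py; python3 - <<'E'
from h import *
im=bot.camera('wrist');cv2.imwrite('pics/w17.png',im[:,:,::-1])
im=bot.camera('scene');cv2.imwrite('pics/s17.png',cv2.resize(im[140:280,240:380,::-1],None,fx=4.2,fy=4.2,interpolation=cv2.INTER_CUBIC))
E
python3 st.py
```

```text
position: [0.6345, 0.0749, 0.0334]
wrist_force: [-10.3, -2.2, 10.3]
position: [0.6345, 0.0752, 0.0333]
wrist_force: [-9.2, -2.2, 10.0]
t 19.35 pos [0.6345 0.0752 0.0333] F [-9.2 -2.2 10. ] w 0.0177 yaw x deg -1.21
[[ 9.997e-01 -8.100e-03  2.110e-02]
 [-2.110e-02 -4.000e-04  9.998e-01]
 [-8.000e-03 -1.000e+00 -6.000e-04]]
position: [0.6344, 0.0754, 0.0333]
wrist_force: [-11.3, -3.6, 12.6]
t 19.52 pos [0.6344 0.0754 0.0333] F [-11.3  -3.6  12.6] w 0.0173 yaw x deg -1.21
[[ 0.9997 -0.0127  0.0211]
 [-0.0211  0.0036  0.9998]
 [-0.0128 -0.9999  0.0034]]
t 19.62 pos [0.6344 0.0754 0.0332] F [-11.6  -3.8  10.6] w 0.0175 yaw x deg -1.2
[[ 0.9997 -0.013   0.0209]
 [-0.0209  0.0033  0.9998]
 [-0.0131 -0.9999  0.003 ]]
```

View pics/w17.png

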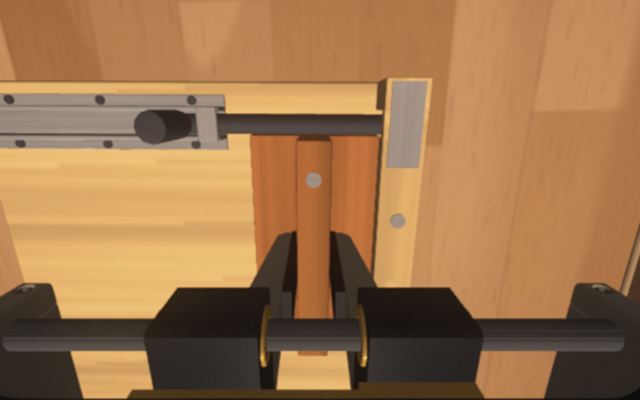

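View pics/s17.png

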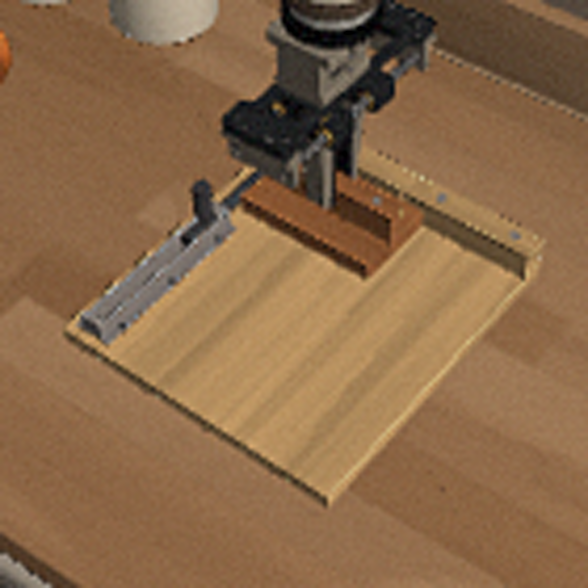

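The offcut is home: its left end meets the rod at row 133 and its long edge meets the fence at column 378. I'll do one firmer diagonal push, check that it holds steady, then hand in.

```bash
python3 -m pendant '[{"slide":[0.0018,0.0013,0.0004],"delta_rot":[0,0,0],"grip":-1},{"slide":[0.0018,0.0013,0.0004],"delta_rot":[0,0,-0.3],"grip":-1}]' | egrep 'pos|for'; python3 - <<'E'
from h import *
for k in range(10):
    bot.camera('top')
    if k%3==0:
        s=bot.sense();print(s['time'],s['position'].round(4),s['wrist_force'].round(1),s['width'])
im=bot.camera('top');cv2.imwrite('pics/t18.png',im[:,:,::-1])
E
python3 st.py
```

```text
position: [0.6343, 0.0753, 0.0332]
wrist_force: [-13.6, -3.9, 13.9]
19.8333 [0.6343 0.0753 0.0332] [-13.2  -4.6  13.8] 0.017843502674480795
19.9833 [0.6343 0.0753 0.0332] [-13.3  -3.5  13.7] 0.017870203839580136
20.1333 [0.6343 0.0753 0.0332] [-13.   -3.4  12.8] 0.01801711943715939
20.2833 [0.6344 0.0753 0.0332] [-13.1  -4.6  14. ] 0.017708158959635054
t 20.33 pos [0.6343 0.0754 0.0332] F [-14.8  -3.5  13.5] w 0.0182 yaw x deg -1.17
[[ 9.996e-01 -1.770e-02  2.040e-02]
 [-2.040e-02  1.000e-03  9.998e-01]
 [-1.770e-02 -9.998e-01  6.000e-04]]
```

View pics/t18.png

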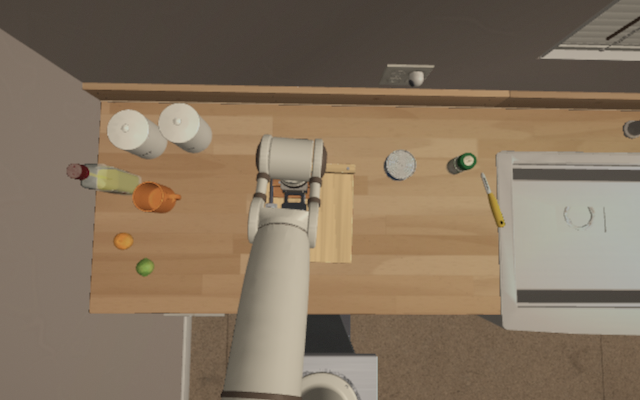

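```bash
python3 - <<'E'
from plant import bot
print(bot.finish_job()); s=bot.sense();print(s['time'],s['position'],s['wrist_force'],s['width'])
E
```

```text
the job is handed in; nothing more can be done
None
the job is handed in; nothing more can be done
```

I handed the job in with the arm still holding the diagonal push; the hand-in reports no verdict.

**What I did:** I pushed the bolt home with the closed fingers until it hit its hard stop. Then I gripped the offcut by its batten, laid it on the bed and slid it left to the rod and forward to the fence. The final push forward and down was made with the batten still gripped. The last clock reading was 20.3 s, against the 58 s limit.

**Last checks:**
- **Bolt:** the knob measured x = 0.561 m, against 0.559 m expected when home, and the rod could be seen entering the fence.
- **Offcut position:** the wrist picture taken just before the last firmer push shows its long edge along the fence and its left end at the rod. The tool stopped within about 1 mm of the predicted home position, at (0.634, 0.075).
- **Push:** over about 0.5 s it held steady at about 13 N towards the fence and 13–14 N down. These are wrist readings; I couldn't measure the contact forces on the fence and bed directly.
- **Tin, jar and mug:** they show at the same pixels as at the start.

**What disagreed:**
- **Fingertip position:** the fingertips are about 14 mm behind the TCP, not ahead of it as stated. My first push at the bolt therefore passed over the knob. I confirmed this by touching the bare bed, with a peak of about 38 N down at the fingertips, and corrected all later heights.
- **Tool tilt:** at the end the tool was tilted about 0.018 rad towards the fence under load. Even if the offcut shares that tilt, it is within the 0.05 rad limit.

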